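Shut the dosed vials in order and start the timer

ROBOT

A 7-joint arm with a two-finger parallel gripper is mounted at the origin on a cart in front of the work surface, level with it; the furniture and walls round the work are solid. World frame = base frame: x ahead of the robot, y to its left, z up, the work surface at z = 0. Lengths are in m, angles in rad, forces in N, time in s.
With the tool pointing down it reaches from about 0.4 to 0.925 m from the base axis. Payload 4.1 kg.
Tool frame: the origin (TCP) lies on the centre line of the jaws, within the pads' length; the fingertips stand 11 mm ahead of it and the grasp point (between the pads) lies 8 mm behind it (bot.tip_reach is the distance from the TCP to the fingertips, in m); z points along the fingers, y is the line along which they close (so a half turn about z gives the same grasp; the last joint's range is limited). The gripper opens to 85 mm and grips with 20 to 120 N. Pads are 22 mm wide; open, the fingers measure 114 mm over their backs; the gripper's body (76 mm by 85 mm) begins 54 mm behind the grasp point. The pads swing forward as they close: fully open they stand 13 mm farther back than shut.
Start: joints at [-0.099, 0.398, 0.045, 1.537, -0.019, 1.207, -0.051], TCP at [0.65, 0, 0.203] pointing down, gripper open.
Joint ranges: [-2.82, 2.82], [-0.49, 2.23], [-1.37, 1.46], [0, 2.46], [-1.36, 4.5], [0.23, 2], [-2.94, 2.94]. Speed limits (rad/s): [2.57, 2.57, 3.14, 3.14, 3.14, 3.14, 3.14].

INTERFACE

Orientations are given as a unit quaternion [w, x, y, z].
In Python, from workcell import bot gives the robot as it stands. The module is installed in compiled form; this text tells all that it offers.
- The arm moves only by the tool arm_command, never from a script. Its argument "plan" is one flat list of numbers, 7 for each row, row after row: the finger opening in mm, from 0 to 85.4, then the shift along the world's x, y, z in a scale on which 1.0 is 750 mm, then the turn, a rotation vector about the world's x, y, z in a scale on which 1.0 is 60 degrees. A call has exactly 8 rows; each row is the pose to reach, as a shift and turn from the pose commanded when the call began; what a row does not reach only later rows make up. A row lasts 1/12 s, in which the tool goes at most 41.7 mm and 7.16 degrees, less where a joint would pass 70% of its speed; a pose out of reach is approached as far as the arm can. Shift and turn numbers lie between -1 and 1, and a call with a number outside is refused. A call with a gripper value outside its range is refused whole. The fingers move at their own pace and stop on an object; the grip force is fixed at half the most. Time passes only in rows, so rows that repeat a pose let the fingers close, or fill a call up. It gives the time, the measured TCP pose, the force, the opening and the grip force at its end, in the units of the state.
- bot.get_obs(): the state, without advancing time (a new reading comes with each control period).
- bot.camera(name): name is "scene" or "side" or "wrist"; returns a dict with "image" (480x640x3 uint8, red, green, blue), "range_z" (480x640 float32, m along the optical axis (not along the pixel's ray), 0 where there is no reading), "fx", "fy", "cx", "cy" (pixels), "R" (3x3) and "t" (3): a world point X has camera coordinates R X + t; the wrist camera has in their place "tool_from_camera" (4x4, takes a point from camera to tool coordinates, whose origin is the TCP and whose axes are the flange's). Camera axes: x right, y down, z forward; pixel columns grow to the right and rows downward; lengths in m; the calibration is good to about 2 mm. The wrist camera is an equidistant fisheye: a pixel r from the principal point sees the ray r / f radians off the axis. A picture is of the moment at which its call begins: read the wrist's pose just before it.
- bot.hand_in(): hands the job in; it is judged then, once.
The state is a dict: "time_s": time; "qpos": joint angles; "joint_velocities": joint speeds; "tau": joint torques, N m; "position": TCP position; "tool_rot": TCP orientation; "contact_force": force on the tool from outside, world axes, zero at the start; "torque": the same for the moment, N m; "gripper_width": opening from 0.0 (shut) to 1.0 (fully open); "grip_force": force on a finger pad.
Only numpy, scipy, OpenCV 4.12 (cv2) and the standard library are available. Lean on these libraries where they do the work, as an engineer would, in place of code of your own. Each camera call takes 0.05 s, during which the arm holds its last target. There are 200 camera calls.

TASK

The vials with the yellow, green and blue flip lids were dosed in that order, and their incubation is about to be timed. With a fingertip, gently press their three lids fully shut in the same order - yellow, green, blue - and then tap the red key of the bench timer. Leave the white-lidded blank standing ajar as it is, lift nothing, and leave the rack, the timer and everything round them where they stand.

Things in the scene. Friction and masses are not known exactly. Their poses are not given: they have to be found in the camera images.
- rack: off-white tiered plastic rack, 56 x 240 x 44 mm, about 0.6 kg, loose on the bench; origin at the centre of its underside, four places in a row along its y axis at -84, -28, +28 and +84 mm, z up. The vials stand in its round holes on sprung seats, foot 12 mm above the bench; pressed, a vial sinks about 0.5 mm per N, 6 mm at most, and comes back up
- timer: white bench timer lying on the bench, 66 x 62 mm, 16 mm high, loose, 0.12 kg; origin at the centre of its underside, z up. The red key is the only part that moves
- key_top (a point): centre of the top of the timer's red key (13 x 16 mm), 20.5 mm above the bench; it is pressed straight down, its neighbouring case top lies about 4.5 mm lower
- start_key (a joint): how far the red key is pressed, in m: 0 is up, 0.0035 is the stop; it counts as pressed from about 0.0015. A spring of about 1.5 N at the top and 6 N at the stop brings it back up
- yellow_vial: flip-lid sample vial with yellow lid, frosted body 30 mm across, 68 mm tall, loose in the rack; origin at the centre of its underside, z up. The hinge line is 18.5 mm from the axis towards the vial's +x (the side away from the robot, turned up to about 0.5 rad), parallel to its y, 68 mm above the origin; the lid reaches from it to the vial's -x
- yellow_tab (a point): middle of the top of the thumb tab of the yellow lid; it moves with the lid, on a radius of 36 mm about the hinge line; tab 15 mm wide, lid disc 34 mm across, 3.5 mm thick. Shut, it lies 72 mm above the vial's origin
- yellow_lid (a joint): opening angle of the yellow lid in rad: 0 is shut, 1.2 fully open; a stiff hinge, it stays where it is left and takes about 1 N at the tab to move; once it is shut, the vial sinks under it on its sprung seat
- green_vial: flip-lid sample vial with green lid, frosted body 30 mm across, 68 mm tall, loose in the rack; origin at the centre of its underside, z up. The hinge line is 18.5 mm from the axis towards the vial's +x (the side away from the robot, turned up to about 0.5 rad), parallel to its y, 68 mm above the origin; the lid reaches from it to the vial's -x
- green_tab (a point): middle of the top of the thumb tab of the green lid; it moves with the lid, on a radius of 36 mm about the hinge line; tab 15 mm wide, lid disc 34 mm across, 3.5 mm thick. Shut, it lies 72 mm above the vial's origin
- green_lid (a joint): opening angle of the green lid in rad: 0 is shut, 1.2 fully open; a stiff hinge, it stays where it is left and takes about 1 N at the tab to move; once it is shut, the vial sinks under it on its sprung seat
- blue_vial: flip-lid sample vial with blue lid, frosted body 30 mm across, 68 mm tall, loose in the rack; origin at the centre of its underside, z up. The hinge line is 18.5 mm from the axis towards the vial's +x (the side away from the robot, turned up to about 0.5 rad), parallel to its y, 68 mm above the origin; the lid reaches from it to the vial's -x
- blue_tab (a point): middle of the top of the thumb tab of the blue lid; it moves with the lid, on a radius of 36 mm about the hinge line; tab 15 mm wide, lid disc 34 mm across, 3.5 mm thick. Shut, it lies 72 mm above the vial's origin
- blue_lid (a joint): opening angle of the blue lid in rad: 0 is shut, 1.2 fully open; a stiff hinge, it stays where it is left and takes about 1 N at the tab to move; once it is shut, the vial sinks under it on its sprung seat
- white_vial: flip-lid sample vial with white lid, frosted body 30 mm across, 68 mm tall, loose in the rack; origin at the centre of its underside, z up. The hinge line is 18.5 mm from the axis towards the vial's +x (the side away from the robot, turned up to about 0.5 rad), parallel to its y, 68 mm above the origin; the lid reaches from it to the vial's -x
- white_tab (a point): middle of the top of the thumb tab of the white lid; it moves with the lid, on a radius of 36 mm about the hinge line; tab 15 mm wide, lid disc 34 mm across, 3.5 mm thick. Shut, it lies 72 mm above the vial's origin
- white_lid (a joint): opening angle of the white lid in rad: 0 is shut, 1.2 fully open; a stiff hinge, it stays where it is left and takes about 1 N at the tab to move; once it is shut, the vial sinks under it on its sprung seat
- marker_blue: grey and blue marker pen lying on the bench, 136 mm long, 12 mm thick; bystander, origin at the centre of its underside
- label_tape: green roll of label tape lying flat, 61 mm across, 13 mm high; bystander, origin at the centre of its underside
- reagent_bottle: small white bottle, 43 mm across, 81 mm tall; bystander, origin at the centre of its underside
- media_bottle: clear square bottle with pink contents, 72 mm wide, 177 mm tall; bystander, origin at the centre of its underside
- tube15_b: clear 15 ml tube with blue cap lying on the bench, 118 mm long, 21 mm thick; bystander, origin at the centre of its underside

How it is judged:
On the way, in this order (a step that is already met when the one before it is completed fails the run):
1. the yellow lid is fully shut (value of joint yellow_lid below 0.06 rad), for 0.1 s.
2. then the green lid is fully shut (value of joint each of green_lid, yellow_lid below 0.06 rad), for 0.1 s.
3. then the blue lid is fully shut (all of step 2 and value of joint blue_lid below 0.06 rad), for 0.1 s.
4. then the red key of the timer is pressed down, with the three lids shut (all of step 3 and value of joint start_key above 0.0015 m), for 0.05 s.
At the end, for the whole second after the job is handed in: Yellow, green and blue lids shut (each within 0.06 rad of its stop), the white lid still ajar (0.4 rad or more), the timer's key released; all vials upright and at rest in the rack, and each vial, the rack and the timer within 15 mm of where it stood (all of step 3 and value of joint white_lid above 0.4 rad and value of joint start_key below 0.0008 m and distance of each of rack, timer, yellow_vial, green_vial, blue_vial, white_vial from where it was at the start of the episode below 0.015 m and angle between rack's own z axis and vertical below 0.03 rad and angle between each of yellow_vial, green_vial, blue_vial, white_vial's own z axis and vertical below 0.12 rad and linear speed of each of yellow_vial, green_vial, blue_vial, white_vial below 0.02 m/s); the robot touches nothing.
It fails at once if out of order: green shut before yellow, blue before green, or the timer's key pressed before all three are shut ((value of joint green_lid below 0.06 rad and not (value of joint yellow_lid below 0.06 rad)) or (value of joint blue_lid below 0.06 rad and not (value of joint green_lid below 0.06 rad)) or (value of joint start_key above 0.0015 m and not (value of joint each of yellow_lid, green_lid, blue_lid below 0.06 rad))).
It fails at once if the white-lidded blank is closed or forced further open (value of joint white_lid below 0.4 rad or value of joint white_lid above 0.85 rad).
It fails at once if a vial, the rack or the timer is lifted, tipped or shoved out of place (25 mm) (height (world z) of any of yellow_vial, green_vial, blue_vial, white_vial above 0.024 m or angle between any of yellow_vial, green_vial, blue_vial, white_vial's own z axis and vertical above 0.3 rad or distance of any of yellow_vial, green_vial, blue_vial, white_vial, rack, timer from where it was at the start of the episode above 0.025 m or height (world z) of any of timer, rack above 0.01 m).
It fails at once if a vial, the rack or the timer is pressed harder than 25 N (contact force between any of the arm, the fingers and yellow_vial above 25 N or contact force between any of the arm, the fingers and green_vial above 25 N or contact force between any of the arm, the fingers and blue_vial above 25 N or contact force between any of the arm, the fingers and white_vial above 25 N or contact force between any of the arm, the fingers and rack above 25 N or contact force between any of the arm, the fingers and timer above 25 N).
It fails at once if a bystander is knocked away (30 mm) (distance of any of marker_blue, label_tape, reagent_bottle, media_bottle, tube15_b from where it was at the start of the episode above 0.03 m).
It also fails if it takes over 53 s, if anything falls off the work surface, if the arm or the gripper's body presses on something with over 40 N, if the wrist force passes 120 N, or if a joint passes its speed limit or range.

## Working session

There is one attempt and no reset: what is moved stays moved. The work goes in short steps, Python scripts to look and compute and a tool call to move; the robot and the scene stay as the last step left them, time stands still between calls to the robot, and variables do not carry over. Pictures are saved under pics/ and viewed, at most 10 in all, crops included, and the job is handed in when it is done.

Besides the shell and the picture viewer there is one more tool, called as name(argument=value, ...) on one line, values as JSON. arm_command: Moves the arm, as the interface text tells. Its arguments: {"type":"object","properties":{"plan":{"type":"array"}},"required":["plan"]}

```bash
mkdir -p pics; cat > h.py <<'E'
import numpy as np,cv2
from workcell import bot
def cloud(c):
    v,u=np.mgrid[:480,:640]; z=c["range_z"]
    P=np.stack([(u-c["cx"])/c["fx"]*z,(v-c["cy"])/c["fy"]*z,z],-1)
    return (P-c["t"])@c["R"]
E
python3 - <<'E'
from h import *
for n in("scene","side"):
    c=bot.camera(n); np.savez(n+".npz",**c); cv2.imwrite(f"pics/{n}.png",c["image"][...,::-1])
    print(n,c["fx"],c["cx"],-c["R"].T@c["t"])
o=bot.get_obs();print(o["time_s"],o["position"],o["tool_rot"],o["contact_force"],bot.tip_reach)
E
```

```text
scene 618.7222459420021 312.524592395934 [-0.16565047  0.55244174  0.9540725 ]
side 581.603460920994 317.588112209801 [0.22738897 1.29097757 0.54813651]
0.1 [6.49364304e-01 2.30437092e-05 2.02477379e-01] [-5.92398478e-04  7.07089806e-01  7.07123198e-01 -6.61415893e-04] [-0.83334616 -0.0087804  -0.25857898] 0.011
```

View pics/scene.png

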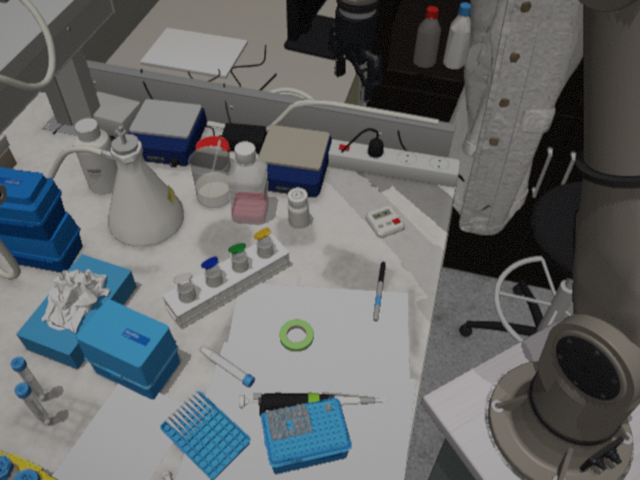

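View pics/side.png

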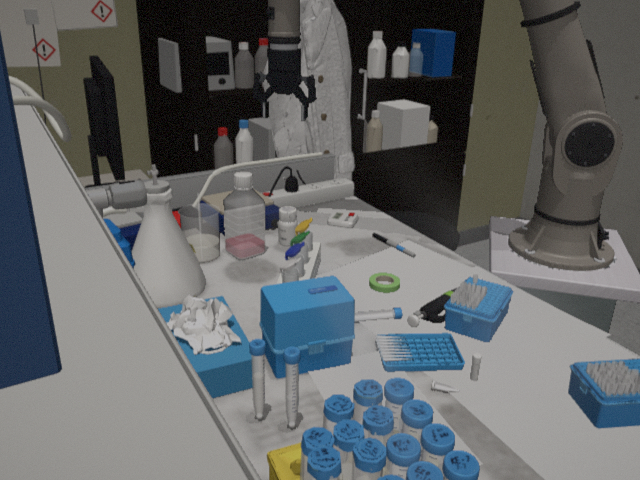

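The scene view shows the vials with yellow at (263,235), green at (237,250), blue at (210,267) and white at (183,283). The timer's red key is near (397,220). The side view shows the same row at about (303,226), (298,239), (293,252) and (290,270), with the timer at (343,219).

```bash
python3 - <<'E'
from h import *
D={n:dict(np.load(n+".npz")) for n in("scene","side")}
rois={"scene":dict(yellow=(250,222,280,262),green=(224,238,252,268),blue=(198,252,224,284),white=(170,268,200,305),red=(385,212,405,228)),
"side":dict(yellow=(290,215,318,240),green=(286,229,312,250),blue=(282,242,310,264),white=(275,255,305,285),red=(335,208,360,225))}
hue=dict(yellow=(18,34),green=(45,85),blue=(105,130),red=(0,8))
for n,c in D.items():
    P=cloud(c); hsv=cv2.cvtColor(c["image"],cv2.COLOR_RGB2HSV)
    for k,(a,b,x,y) in rois[n].items():
        m=np.zeros((480,640),bool); m[b:y,a:x]=1
        if k in hue:
            h=hsv[...,0]; m&=(h>=hue[k][0])&(h<=hue[k][1])&(hsv[...,1]>110)
        else: m&=(P[...,2]>.077)
        m&=c["range_z"]>0
        Q=P[m]; v,u=np.nonzero(m)
        if not len(Q): print(n,k,"none"); continue
        med=np.median(Q,0); g=np.linalg.norm(Q-med,axis=1)<.05; Q=Q[g]
        C=Q.mean(0); U,S,V=np.linalg.svd(Q-C); print(n,k,len(Q),"px",u.mean().round(1),v.mean().round(1),"C",(C*1e3).round(),"lo",(Q.min(0)*1e3).round(),"hi",(Q.max(0)*1e3).round(),"nrm",(V[2]*np.sign(V[2,2])).round(2))
    # table check
    t=P[(P[...,2]<.01)&(P[...,2]>-.01)&(abs(P[...,0]-.65)<.2)&(abs(P[...,1])<.3)]; print("table z",np.median(t[:,2]))
    m=(P[...,2]>.02)&(P[...,2]<.05)&(abs(P[...,0]-.75)<.2)&(abs(P[...,1]-.2)<.25)
c=D["scene"]["image"][...,::-1]
a=cv2.resize(c[215:325,150:300],None,fx=5,fy=5,interpolation=2)[:,:,:]
cv2.imwrite("pics/crop1.png",cv2.resize(a,(750,550)))
s=D["side"]["image"][...,::-1]
cv2.imwrite("pics/crop2.png",cv2.resize(s[200:300,260:370],None,fx=6,fy=6,interpolation=2))
E
```

```text
scene yellow 119 px 261.8 233.6 C [521. 265.  96.] lo [504. 250.  81.] hi [540. 280. 110.] nrm [0.55 0.26 0.79]
scene green 106 px 236.7 248.1 C [512. 319.  95.] lo [495. 303.  81.] hi [532. 333. 108.] nrm [0.55 0.04 0.84]
scene blue 122 px 209.9 262.6 C [505. 374.  96.] lo [489. 360.  82.] hi [525. 390. 108.] nrm [0.54 0.19 0.82]
scene white 205 px 182.8 280.0 C [497. 429.  91.] lo [480. 412.  77.] hi [518. 444. 105.] nrm [0.44 0.01 0.9 ]
scene red 30 px 396.0 220.6 C [481. -15.  18.] lo [474. -21.  14.] hi [489.  -7.  22.] nrm [ 0.19 -0.11  0.98]
table z -0.0016031013054794545
side yellow 130 px 302.8 225.7 C [523. 269.  98.] lo [507. 250.  81.] hi [540. 301. 112.] nrm [0.57 0.28 0.77]
side green 50 px 300.7 235.8 C [511. 323. 101.] lo [498. 304.  90.] hi [528. 337. 110.] nrm [0.55 0.03 0.84]
side blue 137 px 293.7 249.8 C [508. 379.  97.] lo [491. 358.  80.] hi [525. 394. 111.] nrm [0.57 0.23 0.79]
side white 253 px 291.0 269.3 C [499. 434.  90.] lo [481. 393.  77.] hi [520. 448. 108.] nrm [0.64 0.14 0.76]
side red 10 px 351.0 214.0 C [481. -10.  22.] lo [477. -15.  19.] hi [486.  -3.  26.] nrm [ 0.59 -0.54  0.6 ]
table z 0.003197926730074169
```

View pics/crop1.png

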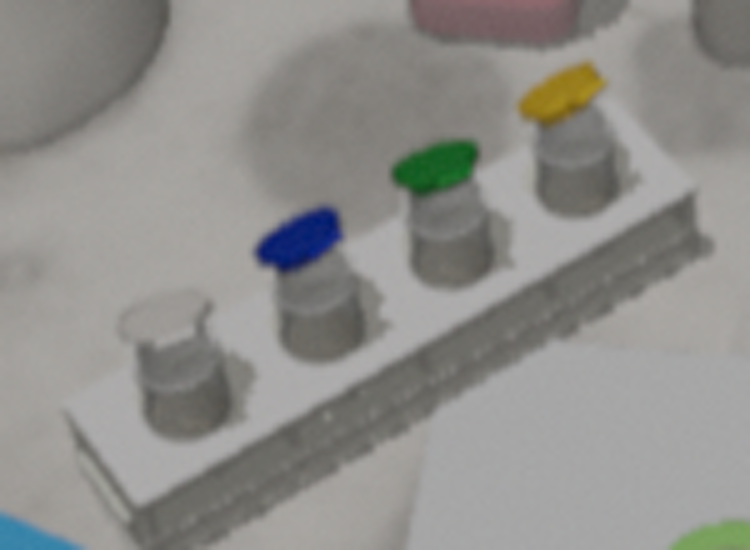

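View pics/crop2.png

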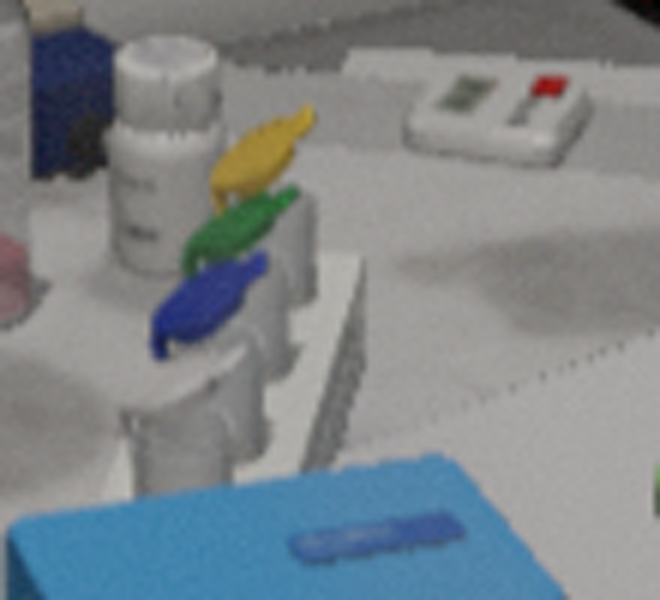

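Crop 1 shows the lids with their tabs toward the robot (lower x), about 0.65 rad open. Crop 2 shows the timer's red key at the upper right of its case. Next I'll check clearances and lid yaw, then move.

```bash
python3 - <<'E'
from h import *
for n in("scene","side"):
    c=dict(np.load(n+".npz")); P=cloud(c)
    R=(P[...,0]>.35)&(P[...,0]<.8)&(P[...,1]>-.1)&(P[...,1]<.5)&(c["range_z"]>0)
    for z0,z1 in((.06,.12),(.125,.19),(.19,.4)):
        m=(R&(P[...,2]>z0)&(P[...,2]<z1)).astype(np.uint8)
        k,l,s,_=cv2.connectedComponentsWithStats(m)
        for i in range(1,k):
            if s[i,4]>40:
                Q=P[l==i]*1e3; print(n,z0,s[i],np.percentile(Q,3,0).round(),np.percentile(Q,97,0).round())
    # vial fronts: necks/bodies between rack top and lid
    hs=cv2.cvtColor(c["image"],cv2.COLOR_RGB2HSV)
    m=R&(P[...,2]>.052)&(P[...,2]<.074)&(P[...,0]<.54)&(P[...,0]>.46)&(P[...,1]>.24)&(P[...,1]<.46)&(hs[...,1]<90)
    for y in(.267,.321,.376,.431):
        Q=P[m&(abs(P[...,1]-y)<.02)]*1e3
        A=np.c_[2*Q[:,:2],np.ones(len(Q))]; s=np.linalg.lstsq(A,(Q[:,:2]**2).sum(1),rcond=None)[0]
        print(n,"vial",len(Q),s[:2].round(1),"r",np.sqrt(s[2]+s[0]**2+s[1]**2).round(1),"minmaxy",Q[:,1].min().round(),Q[:,1].max().round(),Q[:,0].min().round())
E
```

```text
scene 0.06 [ 308  100   76   52 1754] [645. -96.  62.] [796.   3. 112.]
scene 0.06 [ 188  127  141   79 3158] [622.  29.  60.] [786. 306. 117.]
scene 0.06 [ 110  172   64   51 1897] [692. 371.  62.] [749. 476. 118.]
scene 0.06 [288 188  20  21 327] [572. 137.  61.] [607. 171.  82.]
scene 0.06 [253 228  20  25 315] [504. 249.  61.] [535. 278. 107.]
scene 0.06 [228 243  20  24 319] [496. 304.  61.] [528. 333. 104.]
scene 0.06 [201 256  21  26 328] [489. 360.  61.] [521. 388. 105.]
scene 0.06 [173 273  21  25 332] [481. 415.  61.] [514. 443. 102.]
scene 0.06 [156 320  20  33 252] [393. 486.  63.] [419. 500. 114.]
scene 0.125 [229 142  34  38 882] [634. 201. 126.] [678. 255. 176.]
scene 0.125 [  90  147   63   43 1046] [718. 396. 126.] [794. 471. 188.]
scene 0.19 [ 328   11   54   92 2803] [577. -14. 253.] [713.  36. 397.]
scene 0.19 [111 127  31  34 714] [723. 400. 191.] [765. 447. 236.]
scene vial 185 [518.7 262.3] r 13.9 minmaxy 248.0 278.0 503.0
scene vial 181 [511.2 318. ] r 14.0 minmaxy 303.0 333.0 495.0
scene vial 182 [504.1 373.3] r 14.0 minmaxy 358.0 389.0 489.0
scene vial 176 [
[... 205 characters left out ...]
6  18  17 255] [574. 141.  61.] [608. 174.  85.]
side 0.06 [ 278  217   35   66 1151] [486. 256.  64.] [533. 445. 108.]
side 0.06 [321 275  18   5  43] [400. 488. 114.] [424. 500. 117.]
side 0.125 [225 171  38  35 777] [633. 216. 126.] [690. 261. 180.]
side 0.125 [ 114  197   67   41 1282] [719. 415. 126.] [789. 469. 187.]
side 0.19 [ 252   51   65   70 2294] [580.  -8. 260.] [714.  38. 396.]
side 0.19 [144 164  29  37 590] [723. 408. 191.] [765. 450. 241.]
side vial 48 [514.6 267.1] r 8.0 minmaxy 257.0 278.0 506.0
side vial 57 [511.2 320.2] r 11.6 minmaxy 305.0 335.0 499.0
side vial 72 [506.2 374.9] r 14.4 minmaxy 359.0 392.0 491.0
side vial 79 [498.8 430. ] r 14.2 minmaxy 413.0 446.0 484.0
```

The rows are not in the units I measure in: shifts go in shares of 750 mm and turns go in shares of 60 degrees. I convert before sending: 250 mm is 0.3333, 220 mm is 0.2933.

arm_command(plan=[0, -0.0267, 0.0533, 0, 0, 0, 0, 0, -0.0533, 0.1067, 0, 0, 0, 0, 0, -0.08, 0.16, 0, 0, 0, 0, 0, -0.1067, 0.2133, 0, 0, 0, 0, 0, -0.1333, 0.2533, 0, 0, 0, 0, 0, -0.16, 0.2933, 0, 0, 0, 0, 0, -0.2133, 0.3333, 0, 0, 0, 0, 0, -0.2133, 0.3333, 0, 0, 0, 0])

```text
time_s: 0.77
position: [0.4834, 0.2569, 0.203]
tool_rot: [-0.003, 0.703, 0.711, -0.001]
contact_force: [-0.3, 0.2, 0.2]
gripper_width: -0.002
grip_force: 0.0
```

arm_command(plan=[0, 0.0133, 0.0067, -0.0133, 0, 0, 0, 0, 0.028, 0.0133, -0.04, 0, 0, 0, 0, 0.028, 0.0133, -0.0667, 0, 0, 0, 0, 0.028, 0.0133, -0.084, 0, 0, 0, 0, 0.028, 0.0133, -0.084, 0, 0, 0, 0, 0.028, 0.0133, -0.084, 0, 0, 0, 0, 0.028, 0.0133, -0.084, 0, 0, 0, 0, 0.028, 0.0133, -0.084, 0, 0, 0])

```text
time_s: 1.43
position: [0.5118, 0.2604, 0.1418]
tool_rot: [0.0, 0.707, 0.707, 0.001]
contact_force: [-0.1, -0.8, -0.4]
gripper_width: -0.003
grip_force: 0.0
```

```bash
python3 - <<'E'
from h import *
o=bot.get_obs();print(o["time_s"],o["position"],o["tool_rot"],o["contact_force"])
s=bot.camera("side")["image"][...,::-1];w=bot.camera("wrist")["image"][...,::-1]
a=cv2.resize(s[180:300,230:360],(430,400),interpolation=2); b=cv2.resize(w,(370,400))
cv2.imwrite("pics/p3.png",np.hstack([a,b]))
E
```

```text
1.4333 [0.51184768 0.26037942 0.1417633 ] [3.54438400e-04 7.07148124e-01 7.07064428e-01 1.14031797e-03] [-0.10442503 -0.84028152 -0.44924945]
```

View pics/p3.png

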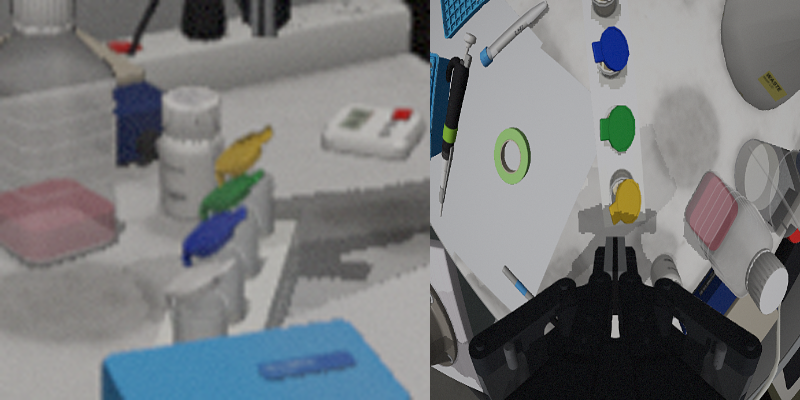

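The picture shows the lids as before. In the wrist half the closed fingers end at about (613,240), with the yellow lid at (627,200). I'll check where the tip should project.

```bash
python3 - <<'E'
from h import *
p=bot.get_obs()["position"]
for n in("side","scene"):
    c=bot.camera(n); P=cloud(c)
    t=p-[0,0,.011]; q=c["R"]@t+c["t"]; u,v=c["fx"]*q[0]/q[2]+c["cx"],c["fy"]*q[1]/q[2]+c["cy"]; print(n,u,v,q[2])
    m=(abs(P[...,0]-p[0])<.06)&(abs(P[...,1]-p[1])<.06)&(P[...,2]>.115)&(P[...,2]<.3)
    for a,b in((.115,.135),(.135,.15),(.15,.18),(.18,.2)):
        Q=P[m&(P[...,2]>a)&(P[...,2]<b)]
        if len(Q): print(a,len(Q),Q.min(0).round(3),Q.max(0).round(3))
E
```

```text
side 309.7229758718982 209.55043592188883 1.1472987205707388
0.15 27 [0.502 0.261 0.172] [0.521 0.273 0.18 ]
0.18 145 [0.497 0.255 0.18 ] [0.525 0.277 0.2  ]
scene 265.0958980837448 223.3774253398342 1.1020604790926125
0.15 41 [0.496 0.253 0.167] [0.517 0.272 0.18 ]
0.18 104 [0.495 0.252 0.18 ] [0.517 0.272 0.2  ]
```

```bash
python3 - <<'E'
from h import *
for i in range(3):
    o=bot.get_obs();p=o["position"];c=bot.camera("side"); P=cloud(c)
    m=(abs(P[...,0]-p[0])<.03)&(abs(P[...,1]-p[1])<.03)&(P[...,2]>.118)&(P[...,2]<.3)
    print(o["time_s"],p,o["qpos"].round(4) if hasattr(o["qpos"],"round") else o["qpos"],P[m].min(0))
im=c["image"][...,::-1]; cv2.imwrite("pics/p4.png",cv2.resize(im[120:260,240:380],(600,600),interpolation=2))
E
```

```text
1.6333 [0.51143899 0.26023569 0.14125088] [-0.4736  0.3183 -0.0882  1.7938  0.0323  1.0293 -0.574 ] [0.48156583 0.24006406 0.17256643]
1.6833 [0.51132691 0.26015676 0.14107639] [-0.4735  0.3185 -0.0882  1.7941  0.0323  1.0293 -0.5739] [0.48133689 0.24133237 0.17226839]
1.7333 [0.51123568 0.26012852 0.14090947] [-0.4736  0.3187 -0.0882  1.7942  0.0323  1.0292 -0.574 ] [0.48124792 0.24625234 0.17123477]
```

View pics/p4.png

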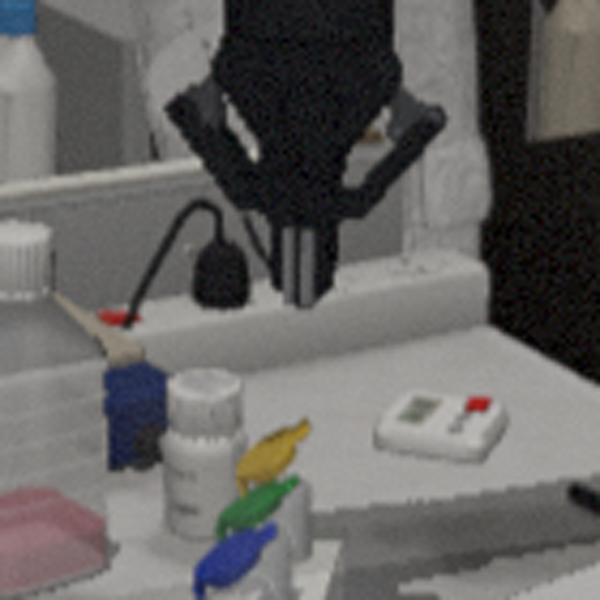

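The side view shows the closed tips at crop (300,300), about 40 mm higher above the yellow lid than the reported TCP implies. I'll descend in guarded steps and compare.

Converted, -20 mm is -0.0267, -18 mm is -0.024.

arm_command(plan=[0, 0, 0, -0.004, 0, 0, 0, 0, 0, 0, -0.008, 0, 0, 0, 0, 0, 0, -0.012, 0, 0, 0, 0, 0, 0, -0.016, 0, 0, 0, 0, 0, 0, -0.02, 0, 0, 0, 0, 0, 0, -0.024, 0, 0, 0, 0, 0, 0, -0.0267, 0, 0, 0, 0, 0, 0, -0.0267, 0, 0, 0])

```text
time_s: 2.45
position: [0.5107, 0.2598, 0.1198]
tool_rot: [-0.0, 0.707, 0.707, -0.0]
contact_force: [-0.5, 0.1, -0.4]
gripper_width: 0.004
grip_force: 0.0
```

```bash
cat > look.py <<'E'
from h import *
o=bot.get_obs();p=np.array(o["position"]);print(o["time_s"],p.round(4),np.round(o["contact_force"],2))
for n in("scene","side"):
    c=bot.camera(n); P=cloud(c); hsv=cv2.cvtColor(c["image"],cv2.COLOR_RGB2HSV)
    m=(abs(P[...,0]-p[0])<.025)&(abs(P[...,1]-p[1])<.025)&(P[...,2]>.02)&(P[...,2]<.2)&(hsv[...,2]<70)
    if m.any(): print(n,"tip min",P[m].min(0).round(3),"max",P[m].max(0).round(3))
    for k,y0,h in(("yellow",.265,(18,34)),("green",.32,(45,85)),("blue",.376,(105,130))):
        m=(abs(P[...,0]-.512)<.04)&(abs(P[...,1]-y0)<.03)&(hsv[...,0]>=h[0])&(hsv[...,0]<=h[1])&(hsv[...,1]>110)&(P[...,2]>.06)
        Q=P[m]
        if len(Q)>5:
            C=Q.mean(0);V=np.linalg.svd(Q-C)[2][2]; print("  ",k,len(Q),C.round(3),"zmax",Q[:,2].max().round(3),"tilt",np.arccos(abs(V[2])).round(2))
E
python3 look.py
```

```text
2.45 [0.5107 0.2598 0.1198] [-0.47  0.08 -0.36]
scene tip min [0.487 0.251 0.147] max [0.532 0.273 0.2  ]
   yellow 115 [0.521 0.265 0.096] zmax 0.11 tilt 0.67
   green 106 [0.513 0.319 0.095] zmax 0.109 tilt 0.59
   blue 125 [0.506 0.374 0.096] zmax 0.11 tilt 0.62
side tip min [0.487 0.251 0.153] max [0.534 0.277 0.2  ]
   yellow 122 [0.524 0.269 0.097] zmax 0.114 tilt 0.71
   green 57 [0.512 0.323 0.107] zmax 0.315 tilt 1.5
   blue 141 [0.508 0.379 0.097] zmax 0.111 tilt 0.67
```

arm_command(plan=[0, 0, 0, -0.0027, 0, 0, 0, 0, 0, 0, -0.0053, 0, 0, 0, 0, 0, 0, -0.008, 0, 0, 0, 0, 0, 0, -0.0107, 0, 0, 0, 0, 0, 0, -0.0133, 0, 0, 0, 0, 0, 0, -0.016, 0, 0, 0, 0, 0, 0, -0.02, 0, 0, 0, 0, 0, 0, -0.024, 0, 0, 0])

```text
time_s: 3.22
position: [0.5111, 0.26, 0.1022]
tool_rot: [0.0, 0.707, 0.707, 0.0]
contact_force: [-0.4, 0.7, 0.5]
gripper_width: -0.003
grip_force: 0.0
```

```bash
python3 look.py
```

```text
3.2167 [0.5111 0.26   0.1022] [-0.41  0.65  0.49]
scene tip min [0.489 0.251 0.134] max [0.534 0.277 0.2  ]
   yellow 118 [0.52  0.265 0.097] zmax 0.139 tilt 0.79
   green 108 [0.512 0.319 0.098] zmax 0.376 tilt 1.48
   blue 124 [0.506 0.374 0.096] zmax 0.107 tilt 0.61
side tip min [0.486 0.24  0.136] max [0.536 0.279 0.2  ]
   yellow 123 [0.524 0.27  0.103] zmax 0.323 tilt 1.53
   green 62 [0.511 0.324 0.106] zmax 0.286 tilt 1.45
   blue 141 [0.508 0.379 0.097] zmax 0.11 tilt 0.67
```

Converted, -22 mm is -0.0293, -20 mm is -0.0267.

arm_command(plan=[0, 0, 0, -0.004, 0, 0, 0, 0, 0, 0, -0.008, 0, 0, 0, 0, 0, 0, -0.012, 0, 0, 0, 0, 0, 0, -0.016, 0, 0, 0, 0, 0, 0, -0.02, 0, 0, 0, 0, 0, 0, -0.024, 0, 0, 0, 0, 0, 0, -0.0267, 0, 0, 0, 0, 0, 0, -0.0293, 0, 0, 0])

```text
time_s: 3.98
position: [0.511, 0.2601, 0.0803]
tool_rot: [-0.0, 0.707, 0.707, -0.0]
contact_force: [-1.3, -1.0, 1.2]
gripper_width: 0.003
grip_force: 0.9
```

```bash
python3 look.py; python3 - <<'E'
from h import *
s=bot.camera("side")["image"][...,::-1];w=bot.camera("scene")["image"][...,::-1]
a=cv2.resize(s[160:280,250:370],(400,400),interpolation=2); b=cv2.resize(w[170:290,200:320],(400,400),interpolation=2)
cv2.imwrite("pics/p5.png",np.hstack([a,b]))
E
```

```text
3.9833 [0.511  0.2601 0.0803] [-1.26 -0.99  1.18]
scene tip min [0.487 0.252 0.115] max [0.536 0.278 0.199]
   yellow 68 [0.52  0.271 0.096] zmax 0.187 tilt 1.3
   green 106 [0.512 0.319 0.096] zmax 0.107 tilt 0.59
   blue 123 [0.506 0.374 0.096] zmax 0.109 tilt 0.62
side tip min [0.486 0.246 0.112] max [0.536 0.281 0.2  ]
   yellow 116 [0.524 0.27  0.096] zmax 0.178 tilt 0.91
   green 67 [0.512 0.322 0.109] zmax 0.273 tilt 1.4
   blue 143 [0.508 0.379 0.097] zmax 0.111 tilt 0.67
```

View pics/p5.png

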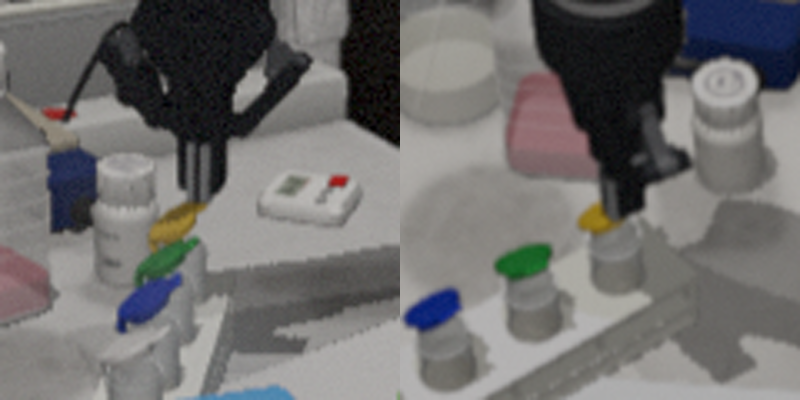

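Both views show the fingertips at the yellow tab, and the force agrees (about 1.2 N). I'll press on in small steps.

Converted, -20 mm is -0.0267, -19 mm is -0.0253.

arm_command(plan=[0, 0, 0, -0.004, 0, 0, 0, 0, 0, 0, -0.008, 0, 0, 0, 0, 0, 0, -0.012, 0, 0, 0, 0, 0, 0, -0.016, 0, 0, 0, 0, 0, 0, -0.02, 0, 0, 0, 0, 0, 0, -0.0227, 0, 0, 0, 0, 0, 0, -0.0253, 0, 0, 0, 0, 0, 0, -0.0267, 0, 0, 0])

```text
time_s: 4.85
position: [0.5109, 0.26, 0.06]
tool_rot: [0.0, 0.707, 0.707, -0.0]
contact_force: [-0.3, 0.5, 0.9]
gripper_width: -0.001
grip_force: 0.5
```

```bash
python3 look.py
```

```text
4.85 [0.5109 0.26   0.06  ] [-0.27  0.49  0.86]
scene tip min [0.486 0.251 0.095] max [0.536 0.279 0.2  ]
   yellow 97 [0.514 0.267 0.087] zmax 0.106 tilt 0.51
   green 104 [0.513 0.319 0.095] zmax 0.108 tilt 0.6
   blue 125 [0.506 0.374 0.096] zmax 0.108 tilt 0.62
side tip min [0.486 0.245 0.089] max [0.536 0.283 0.2  ]
   yellow 67 [0.524 0.267 0.091] zmax 0.222 tilt 1.47
   green 65 [0.512 0.325 0.102] zmax 0.24 tilt 1.33
   blue 142 [0.508 0.379 0.097] zmax 0.109 tilt 0.67
```

arm_command(plan=[0, 0, 0, -0.0013, 0, 0, 0, 0, 0, 0, -0.0027, 0, 0, 0, 0, 0, 0, -0.004, 0, 0, 0, 0, 0, 0, -0.0053, 0, 0, 0, 0, 0, 0, -0.0067, 0, 0, 0, 0, 0, 0, -0.008, 0, 0, 0, 0, 0, 0, -0.0093, 0, 0, 0, 0, 0, 0, -0.0107, 0, 0, 0])

```text
time_s: 5.62
position: [0.5109, 0.26, 0.053]
tool_rot: [-0.0, 0.707, 0.707, -0.0]
contact_force: [-3.8, -0.7, 8.5]
gripper_width: 0.0
grip_force: 3.8
```

Converted, -1 mm is -0.0013.

arm_command(plan=[0, 0, 0, -0.0013, 0, 0, 0, 0, 0, 0, -0.0013, 0, 0, 0, 0, 0, 0, -0.0013, 0, 0, 0, 0, 0, 0, -0.0013, 0, 0, 0, 0, 0, 0, -0.0013, 0, 0, 0, 0, 0, 0, -0.0013, 0, 0, 0, 0, 0, 0, -0.0013, 0, 0, 0, 0, 0, 0, -0.0013, 0, 0, 0])

```text
time_s: 6.28
position: [0.511, 0.26, 0.0524]
tool_rot: [0.0, 0.707, 0.707, -0.0]
contact_force: [-3.3, -2.0, 8.1]
gripper_width: 0.001
grip_force: 4.0
```

```bash
python3 look.py
```

```text
6.2833 [0.511  0.26   0.0524] [-3.31 -2.02  8.13]
scene tip min [0.486 0.251 0.083] max [0.535 0.28  0.194]
   yellow 101 [0.515 0.267 0.08 ] zmax 0.106 tilt 0.56
   green 107 [0.513 0.319 0.095] zmax 0.107 tilt 0.58
   blue 124 [0.505 0.374 0.096] zmax 0.107 tilt 0.61
side tip min [0.486 0.244 0.084] max [0.536 0.283 0.2  ]
   yellow 49 [0.52  0.267 0.091] zmax 0.234 tilt 1.53
   green 71 [0.512 0.325 0.1  ] zmax 0.11 tilt 0.55
   blue 141 [0.508 0.379 0.097] zmax 0.111 tilt 0.67
```

arm_command(plan=[0, 0, 0, 0.0027, 0, 0, 0, 0, 0, 0, 0.0067, 0, 0, 0, 0, 0, 0, 0.016, 0, 0, 0, 0, 0, 0, 0.0333, 0, 0, 0, 0, 0, 0, 0.0533, 0, 0, 0, 0, 0, 0, 0.0667, 0, 0, 0, 0, 0, 0, 0.072, 0, 0, 0, 0, 0, 0, 0.072, 0, 0, 0])

```text
time_s: 7.05
position: [0.5119, 0.2605, 0.1066]
tool_rot: [0.0, 0.707, 0.707, 0.001]
contact_force: [0.4, 0.1, -0.8]
gripper_width: -0.0
grip_force: 0.0
```

```bash
python3 look.py; python3 - <<'E'
from h import *
s=bot.camera("side")["image"][...,::-1];w=bot.camera("scene")["image"][...,::-1]
a=cv2.resize(s[160:280,250:370],(400,400),interpolation=2); b=cv2.resize(w[170:290,200:320],(400,400),interpolation=2)
cv2.imwrite("pics/p6.png",np.hstack([a,b]))
E
```

```text
7.05 [0.5119 0.2605 0.1066] [ 0.38  0.15 -0.85]
scene tip min [0.487 0.252 0.14 ] max [0.536 0.277 0.2  ]
   yellow 231 [0.517 0.262 0.084] zmax 0.273 tilt 1.56
   green 106 [0.513 0.319 0.095] zmax 0.107 tilt 0.59
   blue 122 [0.506 0.374 0.096] zmax 0.108 tilt 0.61
side tip min [0.487 0.244 0.139] max [0.537 0.277 0.2  ]
   yellow 90 [0.52  0.265 0.091] zmax 0.311 tilt 1.5
   green 62 [0.512 0.323 0.112] zmax 0.298 tilt 1.41
   blue 140 [0.508 0.38  0.097] zmax 0.111 tilt 0.67
```

View pics/p6.png

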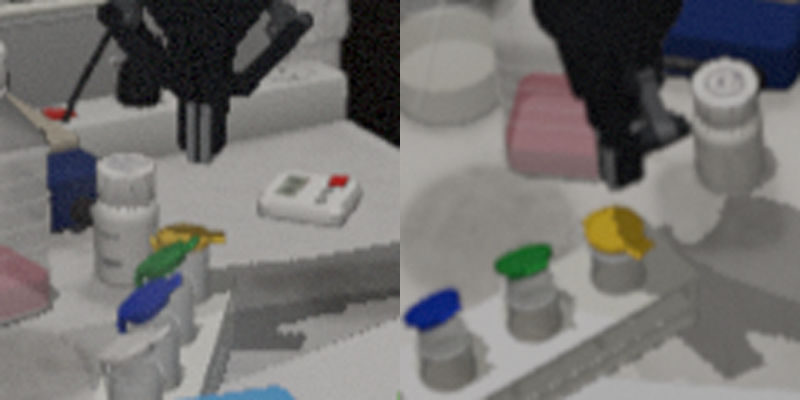

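The views show the yellow lid flat, seated on its vial, with green and blue still ajar. I'll measure its tilt and move over green.

```bash
sed -i 's/(P\[...,2\]>.06)$/(P[...,2]>.06)\&(P[...,2]<.12)/; s/C=Q.mean(0);V/Q=Q[np.linalg.norm(Q-np.median(Q,0),axis=1)<.024];C=Q.mean(0);V/' look.py; python3 look.py
```

```text
7.25 [0.5104 0.2597 0.1046] [-0.73  0.45 -0.17]
scene tip min [0.486 0.25  0.138] max [0.534 0.277 0.2  ]
   yellow 227 [0.517 0.262 0.082] zmax 0.087 tilt 0.02
   green 106 [0.513 0.319 0.095] zmax 0.106 tilt 0.59
   blue 122 [0.505 0.374 0.096] zmax 0.108 tilt 0.61
side tip min [0.486 0.247 0.136] max [0.535 0.278 0.2  ]
   yellow 85 [0.52  0.264 0.086] zmax 0.088 tilt 0.07
   green 62 [0.512 0.325 0.1  ] zmax 0.109 tilt 0.57
   blue 141 [0.508 0.379 0.097] zmax 0.111 tilt 0.67
```

Converted, 59 mm is 0.0787, 30 mm is 0.04.

arm_command(plan=[0, -0.0053, 0.04, 0, 0, 0, 0, 0, -0.0107, 0.0787, 0, 0, 0, 0, 0, -0.0107, 0.0787, 0, 0, 0, 0, 0, -0.0107, 0.0787, -0.0067, 0, 0, 0, 0, -0.0107, 0.0787, -0.016, 0, 0, 0, 0, -0.0107, 0.0787, -0.024, 0, 0, 0, 0, -0.0107, 0.0787, -0.0307, 0, 0, 0, 0, -0.0107, 0.0787, -0.0307, 0, 0, 0])

```text
time_s: 8.02
position: [0.5023, 0.317, 0.0806]
tool_rot: [-0.0, 0.708, 0.707, -0.002]
contact_force: [0.7, 0.0, -0.3]
gripper_width: -0.001
grip_force: 0.0
```

```bash
python3 look.py
```

```text
8.0167 [0.5023 0.317  0.0806] [ 0.75  0.04 -0.29]
scene tip min [0.477 0.301 0.096] max [0.517 0.335 0.2  ]
   yellow 204 [0.516 0.261 0.083] zmax 0.087 tilt 0.03
   green 31 [0.515 0.327 0.094] zmax 0.1 tilt 0.53
   blue 122 [0.505 0.374 0.096] zmax 0.107 tilt 0.61
side tip min [0.478 0.3   0.087] max [0.527 0.34  0.2  ]
   yellow 39 [0.512 0.266 0.086] zmax 0.089 tilt 0.12
   green 30 [0.511 0.329 0.099] zmax 0.109 tilt 0.64
   blue 141 [0.508 0.379 0.097] zmax 0.111 tilt 0.67
```

Converted, -23 mm is -0.0307, -21 mm is -0.028.

arm_command(plan=[0, 0, 0, -0.004, 0, 0, 0, 0, 0, 0, -0.008, 0, 0, 0, 0, 0, 0, -0.012, 0, 0, 0, 0, 0, 0, -0.016, 0, 0, 0, 0, 0, 0, -0.02, 0, 0, 0, 0, 0, 0, -0.024, 0, 0, 0, 0, 0, 0, -0.028, 0, 0, 0, 0, 0, 0, -0.0307, 0, 0, 0])

```text
time_s: 8.78
position: [0.5027, 0.3189, 0.0589]
tool_rot: [-0.0, 0.707, 0.707, -0.0]
contact_force: [-1.0, 0.1, 0.8]
gripper_width: 0.003
grip_force: 0.5
```

Converted, -8 mm is -0.0107, -7 mm is -0.0093.

arm_command(plan=[0, 0, 0, -0.0013, 0, 0, 0, 0, 0, 0, -0.0027, 0, 0, 0, 0, 0, 0, -0.004, 0, 0, 0, 0, 0, 0, -0.0053, 0, 0, 0, 0, 0, 0, -0.0067, 0, 0, 0, 0, 0, 0, -0.008, 0, 0, 0, 0, 0, 0, -0.0093, 0, 0, 0, 0, 0, 0, -0.0107, 0, 0, 0])

```text
time_s: 9.45
position: [0.5031, 0.3195, 0.0523]
tool_rot: [-0.0, 0.707, 0.707, 0.0]
contact_force: [-2.8, -0.4, 9.1]
gripper_width: 0.002
grip_force: 4.2
```

Force matches the yellow press. I'll hold briefly while retracting, then check.

Converted, 54 mm is 0.072, 45 mm is 0.06.

arm_command(plan=[0, 0, 0, 0, 0, 0, 0, 0, 0, 0, 0, 0, 0, 0, 0, 0, 0, 0.004, 0, 0, 0, 0, 0, 0, 0.0107, 0, 0, 0, 0, 0, 0, 0.0333, 0, 0, 0, 0, 0, 0, 0.06, 0, 0, 0, 0, 0, 0, 0.072, 0, 0, 0, 0, 0, 0, 0.072, 0, 0, 0])

```text
time_s: 10.12
position: [0.505, 0.32, 0.1078]
tool_rot: [0.001, 0.707, 0.707, 0.003]
contact_force: [0.6, -0.2, -0.4]
gripper_width: -0.001
grip_force: 0.0
```

```bash
python3 look.py
```

```text
10.1167 [0.505  0.32   0.1078] [ 0.64 -0.18 -0.36]
scene tip min [0.481 0.302 0.078] max [0.527 0.334 0.2  ]
   yellow 217 [0.517 0.261 0.082] zmax 0.088 tilt 0.02
   green 214 [0.51  0.318 0.083] zmax 0.086 tilt 0.03
   blue 121 [0.505 0.374 0.096] zmax 0.108 tilt 0.61
side tip min [0.48  0.307 0.086] max [0.53  0.336 0.2  ]
   yellow 114 [0.518 0.267 0.086] zmax 0.091 tilt 0.05
   green 23 [0.505 0.323 0.086] zmax 0.089 tilt 0.14
   blue 139 [0.508 0.379 0.097] zmax 0.111 tilt 0.66
```

Converted, 53 mm is 0.0707, 27 mm is 0.036.

arm_command(plan=[0, -0.004, 0.036, 0, 0, 0, 0, 0, -0.008, 0.0707, 0, 0, 0, 0, 0, -0.008, 0.0707, 0, 0, 0, 0, 0, -0.008, 0.0707, -0.0067, 0, 0, 0, 0, -0.008, 0.0707, -0.016, 0, 0, 0, 0, -0.008, 0.0707, -0.024, 0, 0, 0, 0, -0.008, 0.0707, -0.0307, 0, 0, 0, 0, -0.008, 0.0707, -0.0307, 0, 0, 0])

```text
time_s: 10.88
position: [0.4964, 0.3701, 0.0804]
tool_rot: [0.0, 0.708, 0.707, -0.002]
contact_force: [0.1, -0.2, 0.4]
gripper_width: 0.002
grip_force: 0.0
```

Converted, -23 mm is -0.0307, -21 mm is -0.028.

arm_command(plan=[0, 0, 0, -0.004, 0, 0, 0, 0, 0, 0, -0.008, 0, 0, 0, 0, 0, 0, -0.012, 0, 0, 0, 0, 0, 0, -0.016, 0, 0, 0, 0, 0, 0, -0.02, 0, 0, 0, 0, 0, 0, -0.024, 0, 0, 0, 0, 0, 0, -0.028, 0, 0, 0, 0, 0, 0, -0.0307, 0, 0, 0])

```text
time_s: 11.55
position: [0.4969, 0.372, 0.059]
tool_rot: [-0.0, 0.707, 0.707, -0.0]
contact_force: [-0.1, -0.6, 1.2]
gripper_width: -0.003
grip_force: 0.5
```

Converted, -8 mm is -0.0107, -7 mm is -0.0093.

arm_command(plan=[0, 0, 0, -0.0013, 0, 0, 0, 0, 0, 0, -0.0027, 0, 0, 0, 0, 0, 0, -0.004, 0, 0, 0, 0, 0, 0, -0.0053, 0, 0, 0, 0, 0, 0, -0.0067, 0, 0, 0, 0, 0, 0, -0.008, 0, 0, 0, 0, 0, 0, -0.0093, 0, 0, 0, 0, 0, 0, -0.0107, 0, 0, 0])

```text
time_s: 12.22
position: [0.497, 0.3724, 0.0523]
tool_rot: [-0.0, 0.707, 0.707, 0.0]
contact_force: [-2.8, -1.5, 8.7]
gripper_width: 0.001
grip_force: 4.3
```

Converted, 74 mm is 0.0987, 65 mm is 0.0867.

arm_command(plan=[0, 0, 0, 0, 0, 0, 0, 0, 0, 0, 0, 0, 0, 0, 0, 0, 0, 0.004, 0, 0, 0, 0, 0, 0, 0.0107, 0, 0, 0, 0, 0, 0, 0.0333, 0, 0, 0, 0, 0, 0, 0.06, 0, 0, 0, 0, 0, 0, 0.0867, 0, 0, 0, 0, 0, 0, 0.0987, 0, 0, 0])

```text
time_s: 12.88
position: [0.4986, 0.373, 0.128]
tool_rot: [0.0, 0.707, 0.707, 0.002]
contact_force: [-0.3, -0.3, 0.8]
gripper_width: 0.0
grip_force: 0.0
```

```bash
python3 look.py; python3 - <<'E'
from h import *
for n in("scene","side"):
    c=bot.camera(n);P=cloud(c);h=cv2.cvtColor(c["image"],cv2.COLOR_RGB2HSV)
    m=np.zeros((480,640),bool);a,b,x,y=dict(scene=(380,205,410,235),side=(335,200,365,228))[n];m[b:y,a:x]=1
    m&=((h[...,0]<9)|(h[...,0]>172))&(h[...,1]>110);v,u=np.nonzero(m)
    # ray onto z=.0205
    o=-c["R"].T@c["t"];d=c["R"].T@[(u.mean()-c["cx"])/c["fx"],(v.mean()-c["cy"])/c["fy"],1]
    print(n,m.sum(),u.mean(),v.mean(),(o+d*(.0205-o[2])/d[2]).round(4))
    k=(abs(P[...,0]-.48)<.06)&(abs(P[...,1]+.005)<.06)&(P[...,2]>.009)&(P[...,2]<.03);print(P[k].min(0).round(3),P[k].max(0).round(3),np.median(P[k],0).round(3))
E
```

```text
12.8833 [0.4986 0.373  0.128 ] [-0.34 -0.26  0.76]
scene tip min [0.481 0.363 0.161] max [0.498 0.385 0.2  ]
   yellow 216 [0.517 0.262 0.082] zmax 0.087 tilt 0.03
   green 205 [0.51  0.317 0.083] zmax 0.088 tilt 0.05
   blue 234 [0.502 0.373 0.082] zmax 0.087 tilt 0.02
side tip min [0.485 0.365 0.162] max [0.515 0.389 0.2  ]
   yellow 117 [0.519 0.266 0.086] zmax 0.09 tilt 0.03
   blue 118 [0.505 0.377 0.086] zmax 0.089 tilt 0.04
scene 29 395.9310344827586 220.58620689655172 [ 0.4791 -0.0136  0.0205]
[ 0.463 -0.031  0.009] [0.532 0.033 0.021] [0.495 0.002 0.014]
side 14 350.85714285714283 213.92857142857142 [ 0.4825 -0.014   0.0205]
[ 0.466 -0.031  0.009] [0.533 0.038 0.024] [0.497 0.014 0.018]
```

All three lids are shut (tilt 0.02–0.05 rad). The key is at (0.481, −0.014), so I'll move above it.

Converted, -305 mm is -0.4067, -270 mm is -0.36.

arm_command(plan=[0, 0, -0.0467, 0.0133, 0, 0, 0, 0, -0.0027, -0.1, 0.0133, 0, 0, 0, 0, -0.0053, -0.1533, 0.0133, 0, 0, 0, 0, -0.008, -0.2067, 0.0133, 0, 0, 0, 0, -0.0107, -0.26, 0.0133, 0, 0, 0, 0, -0.0133, -0.3133, 0.0133, 0, 0, 0, 0, -0.016, -0.36, 0.0133, 0, 0, 0, 0, -0.0187, -0.4067, 0.0133, 0, 0, 0])

```text
time_s: 13.75
position: [0.4814, 0.0646, 0.1339]
tool_rot: [-0.001, 0.707, 0.707, -0.001]
contact_force: [0.9, -0.2, 0.1]
gripper_width: -0.0
grip_force: 0.0
```

Converted, -110 mm is -0.1467, -95 mm is -0.1267.

arm_command(plan=[0, 0, -0.0533, 0, 0, 0, 0, 0, -0.0027, -0.0933, 0, 0, 0, 0, 0, -0.0027, -0.108, -0.0133, 0, 0, 0, 0, -0.0027, -0.108, -0.0533, 0, 0, 0, 0, -0.0027, -0.108, -0.0933, 0, 0, 0, 0, -0.0027, -0.108, -0.1267, 0, 0, 0, 0, -0.0027, -0.108, -0.1467, 0, 0, 0, 0, -0.0027, -0.108, -0.1467, 0, 0, 0])

```text
time_s: 14.42
position: [0.4763, -0.0143, 0.0211]
tool_rot: [-0.003, 0.707, 0.707, -0.004]
contact_force: [-1.2, 0.4, -0.5]
gripper_width: -0.001
grip_force: 0.0
```

```bash
python3 look.py; python3 - <<'E'
from h import *
s=bot.camera("side")["image"][...,::-1];w=bot.camera("scene")["image"][...,::-1]
a=cv2.resize(s[140:240,300:400],(400,400),interpolation=2); b=cv2.resize(w[150:250,340:440],(400,400),interpolation=2)
cv2.imwrite("pics/p7.png",np.hstack([a,b]))
E
```

```text
14.4167 [ 0.4763 -0.0143  0.0211] [-1.2   0.38 -0.48]
scene tip min [ 0.451 -0.03   0.05 ] max [0.501 0.01  0.194]
   yellow 229 [0.517 0.261 0.082] zmax 0.088 tilt 0.02
   green 220 [0.51  0.318 0.082] zmax 0.088 tilt 0.04
   blue 237 [0.503 0.373 0.083] zmax 0.087 tilt 0.01
side tip min [ 0.451 -0.03   0.055] max [0.501 0.011 0.198]
   yellow 122 [0.519 0.267 0.086] zmax 0.089 tilt 0.04
   green 93 [0.511 0.321 0.087] zmax 0.089 tilt 0.02
   blue 130 [0.505 0.376 0.086] zmax 0.089 tilt 0.04
```

View pics/p7.png

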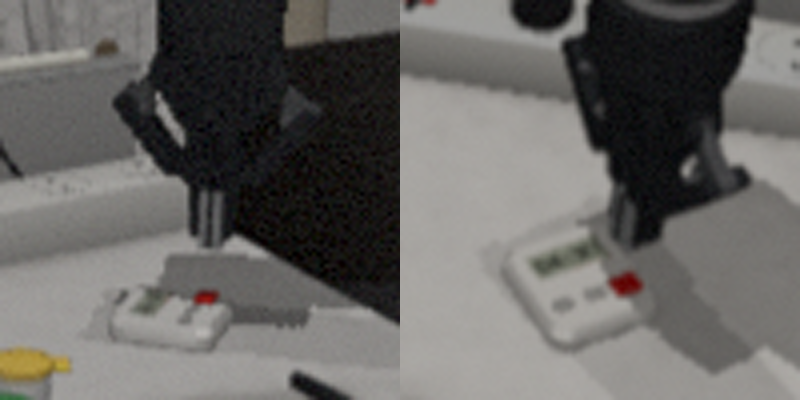

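The tips sit directly above the red key (side crop tip at (210,245), key at (207,297)). I'll descend gently.

Converted, -20 mm is -0.0267, -19 mm is -0.0253.

arm_command(plan=[0, 0, 0, -0.004, 0, 0, 0, 0, 0, 0, -0.008, 0, 0, 0, 0, 0, 0, -0.012, 0, 0, 0, 0, 0, 0, -0.016, 0, 0, 0, 0, 0, 0, -0.02, 0, 0, 0, 0, 0, 0, -0.0227, 0, 0, 0, 0, 0, 0, -0.0253, 0, 0, 0, 0, 0, 0, -0.0267, 0, 0, 0])

```text
time_s: 15.28
position: [0.4808, -0.014, 0.0051]
tool_rot: [-0.0, 0.707, 0.707, -0.0]
contact_force: [-0.4, 0.1, 0.3]
gripper_width: -0.0
grip_force: 0.0
```

Converted, -4 mm is -0.0053, -3.5 mm is -0.0047.

arm_command(plan=[0, 0, 0, -0.0007, 0, 0, 0, 0, 0, 0, -0.0013, 0, 0, 0, 0, 0, 0, -0.002, 0, 0, 0, 0, 0, 0, -0.0027, 0, 0, 0, 0, 0, 0, -0.0033, 0, 0, 0, 0, 0, 0, -0.004, 0, 0, 0, 0, 0, 0, -0.0047, 0, 0, 0, 0, 0, 0, -0.0053, 0, 0, 0])

```text
time_s: 15.95
position: [0.481, -0.014, 0.0014]
tool_rot: [0.0, 0.707, 0.707, 0.0]
contact_force: [-0.4, -0.3, 0.4]
gripper_width: 0.001
grip_force: 0.0
```

Converted, -8 mm is -0.0107, -7 mm is -0.0093.

arm_command(plan=[0, 0, 0, -0.0013, 0, 0, 0, 0, 0, 0, -0.0027, 0, 0, 0, 0, 0, 0, -0.004, 0, 0, 0, 0, 0, 0, -0.0053, 0, 0, 0, 0, 0, 0, -0.0067, 0, 0, 0, 0, 0, 0, -0.008, 0, 0, 0, 0, 0, 0, -0.0093, 0, 0, 0, 0, 0, 0, -0.0107, 0, 0, 0])

```text
time_s: 16.62
position: [0.481, -0.014, -0.0067]
tool_rot: [0.0, 0.707, 0.707, 0.0]
contact_force: [-1.0, -0.2, -0.7]
gripper_width: -0.001
grip_force: 0.0
```

arm_command(plan=[0, 0, 0, -0.0007, 0, 0, 0, 0, 0, 0, -0.0013, 0, 0, 0, 0, 0, 0, -0.002, 0, 0, 0, 0, 0, 0, -0.0027, 0, 0, 0, 0, 0, 0, -0.0033, 0, 0, 0, 0, 0, 0, -0.004, 0, 0, 0, 0, 0, 0, -0.0047, 0, 0, 0, 0, 0, 0, -0.0053, 0, 0, 0])

```text
time_s: 17.28
position: [0.481, -0.014, -0.0104]
tool_rot: [-0.0, 0.707, 0.707, -0.0]
contact_force: [-2.6, 0.1, 5.7]
gripper_width: -0.001
grip_force: 3.0
```

Converted, -1 mm is -0.0013, -0.5 mm is -0.0007.

arm_command(plan=[0, 0, 0, -0.0007, 0, 0, 0, 0, 0, 0, -0.0013, 0, 0, 0, 0, 0, 0, -0.0013, 0, 0, 0, 0, 0, 0, -0.0013, 0, 0, 0, 0, 0, 0, -0.0013, 0, 0, 0, 0, 0, 0, -0.0013, 0, 0, 0, 0, 0, 0, -0.0013, 0, 0, 0, 0, 0, 0, -0.0013, 0, 0, 0])

```text
time_s: 17.95
position: [0.481, -0.014, -0.0109]
tool_rot: [-0.0, 0.707, 0.707, 0.0]
contact_force: [-3.0, -0.7, 10.5]
gripper_width: 0.002
grip_force: 5.0
```

Converted, 90 mm is 0.12, 80 mm is 0.1067.

arm_command(plan=[0, 0, 0, 0.0013, 0, 0, 0, 0, 0, 0, 0.004, 0, 0, 0, 0, 0, 0, 0.008, 0, 0, 0, 0, 0, 0, 0.02, 0, 0, 0, 0, 0, 0, 0.0467, 0, 0, 0, 0, 0, 0, 0.08, 0, 0, 0, 0, 0, 0, 0.1067, 0, 0, 0, 0, 0, 0, 0.12, 0, 0, 0])

```text
time_s: 18.62
position: [0.4829, -0.014, 0.0812]
tool_rot: [0.002, 0.707, 0.707, 0.002]
contact_force: [1.9, 0.1, -0.4]
gripper_width: -0.005
grip_force: 0.0
```

```bash
python3 look.py; python3 - <<'E'
from h import *
c=bot.camera("scene");P=cloud(c)
k=(abs(P[...,0]-.48)<.06)&(abs(P[...,1]+.005)<.06)&(P[...,2]>.009)&(P[...,2]<.03);print(P[k].min(0).round(3),P[k].max(0).round(3))
k=(abs(P[...,0]-.5)<.04)&(abs(P[...,1]-.43)<.03)&(P[...,2]>.08);Q=P[k];print("white",Q[:,2].max(),(P[273:298,173:194].reshape(-1,3)[:,2]).max())
w=c["image"][...,::-1]
cv2.imwrite("pics/p8.png",np.hstack([cv2.resize(w[200:330,150:300],(460,400),interpolation=2),cv2.resize(w[170:270,350:435],(340,400),interpolation=2)]))
E
```

```text
18.6167 [ 0.4829 -0.014   0.0812] [ 1.88  0.14 -0.39]
scene tip min [ 0.458 -0.029  0.114] max [0.507 0.005 0.2  ]
   yellow 226 [0.517 0.261 0.083] zmax 0.087 tilt 0.03
   green 219 [0.51  0.318 0.082] zmax 0.086 tilt 0.02
   blue 239 [0.502 0.373 0.083] zmax 0.088 tilt 0.02
side tip min [ 0.458 -0.034  0.112] max [0.508 0.008 0.2  ]
   yellow 122 [0.519 0.267 0.086] zmax 0.089 tilt 0.06
   green 96 [0.511 0.321 0.087] zmax 0.09 tilt 0.04
   blue 132 [0.505 0.376 0.086] zmax 0.089 tilt 0.04
[ 0.464 -0.031  0.009] [0.533 0.033 0.022]
white 0.10493694893071304 0.9540724959437469
```

View pics/p8.png

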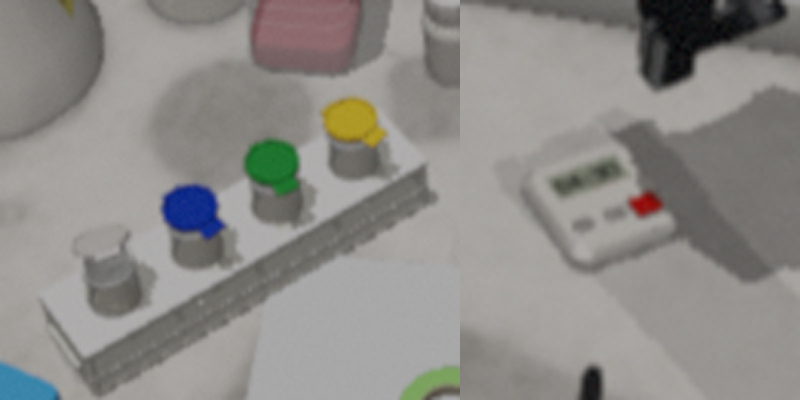

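The picture shows the three coloured lids flat, the white lid still ajar, the key released at crop (647,205), the timer in place, and the fingers clear.

```bash
python3 -c "
from workcell import bot
print(bot.hand_in())"
```

```text
the job is handed in; nothing more can be done
None
```

I pressed the yellow, green and blue lids shut in that order, then tapped the red timer key (to about 10 N) and handed the job in at about 19 s; the last pictures show the white lid still ajar and the rack and timer in place, but hand-in returned no verdict.

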